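# Angle the trickle vent past the post into the rack bay

## Task

Put the long white trickle vent away in the low steel bay beside the pigeonholes, only by pushing it flat over the counter with the fingertips, never lifting or tipping it. The gap between the post and the side wall at the other end of the bay is shorter than the vent, so slip one end in behind the post while the other end is still outside, then push that other end in until the vent lies along the bay's back wall, touching it or nearly so over its whole length. Leave the loose pieces on the counter where they lie.

Things in the scene. Friction and masses are not known exactly. Their poses are not given: they have to be found in the camera images.
- rack: Fixed galvanised rack. Origin on the counter, middle of the bay's mouth; x into the bay (away from the robot, turned up to 0.2 rad), y left to the pigeonholes, z up. Bay 300 mm long (inner side faces y = +150, -150 mm), 80 mm deep; walls 3 mm thick, 28 mm high; floor is the bare counter, no lip; the mouth, on the line x = 0, is open but for the post.
- post_top (a point): Top centre of the post, a fixed round upright 24 mm across and 55 mm high, at x = 0, y = +105 mm in the rack's frame. The mouth is 243 mm wide from it to the right wall, 33 mm from it to the left wall; 68 mm lie clear between it and the back wall. Axes as the rack's.
- bay_back (a point): Top of the back wall's inner face, in the middle of its length: x = 80, y = 0, z = 28 mm in the rack's frame. Axes as the rack's.
- holes (a point): Lower front edge, in the middle, of the rack's angled pigeonholes, which stand fixed to the left of the bay, 25 to 210 mm high, 135 mm to either side in y and 180 mm deep behind this point. Not part of the work.
- vent_mid (a point): Centre (11 mm up) of the loose white trickle vent, a straight bar 260 mm long, 26 wide, 22 high, dark slots on top, about 0.16 kg. It lies flat and slides on the counter in front of the mouth, right of the post, its length roughly along the bay. Axes: y along it (to its left end), x across, roughly into the bay, z up.
- vent_left (a point): Middle of the vent's left end face (the end nearer the post's side), 130 mm from the centre, 11 mm up. Same axes as the vent.
- vent_right (a point): Middle of the vent's right end face, 130 mm from the centre, 11 mm up. Same axes as the vent.
- lock_a: Loose aluminium window lock, 90 mm (its x) by 22 mm, 29 mm high, lying left in front, nearer the robot than the vent; origin under its centre. To be left alone.
- lock_b: Another such lock, lying right in front, nearer the robot. To be left alone.
- restrictor: Loose chrome window restrictor, flat bar with pins, 130 mm (its x) by 22 mm, 16 mm high, lying just right of the bay's right wall; origin under its centre. To be left alone.
- flap: Loose black letterbox flap, 240 mm (its x) by 50 mm, 11 mm high, lying to the left in front of the pigeonholes; origin under its centre. To be left alone.
- corner_a: Loose grey L-shaped spacer corner, 45 by 45 mm, 12 mm high, lying left of the post in front of the bay; origin under its middle. To be left alone.
- corner_b: Another such corner, lying to the right of the restrictor. To be left alone.

How it is judged (in metres and radians):
On the way:
1. one end of the vent is in the bay behind the post while the other end is still outside the mouth (((y of vent_left in the frame of rack above 0.098 m and x of vent_left in the frame of rack between 0.012 and 0.085 m and x of vent_right in the frame of rack below 0 m) or (y of vent_right in the frame of rack above 0.098 m and x of vent_right in the frame of rack between 0.012 and 0.085 m and x of vent_left in the frame of rack below 0 m))), for 0.1 s.
At the end, for the whole second after the job is handed in: The vent lies flat on the counter inside the bay, behind the post, with the middle of both its end faces no more than 26 mm from the back wall's inner face (so its far side is within about 13 mm of the wall at both ends), between the side walls, at rest (x of vent_left in the frame of rack between 0.054 and 0.084 m and y of vent_left in the frame of rack between -0.154 and 0.154 m and height (world z) of each of vent_left, vent_right below 0.016 m and x of vent_right in the frame of rack between 0.054 and 0.084 m and y of vent_right in the frame of rack between -0.154 and 0.154 m and linear speed of vent below 0.01 m/s); the robot touches nothing.
It fails at once if the vent is lifted or tipped (height (world z) of vent_mid above 0.019 m or angle between vent_mid's own z axis and vertical above 0.12 rad).
It fails at once if one of the other loose pieces (locks, restrictor, flap, corners) is shoved more than 15 mm (distance of any of lock_a, lock_b, restrictor, flap, corner_a, corner_b from where it was at the start of the episode above 0.015 m).
It also fails if it takes over 70 s, if anything falls off the work surface, if the arm or the gripper's body presses on something with over 40 N, if the wrist force passes 120 N, or if a joint passes its speed limit or range.

## Robot

A 6-joint arm with a two-finger parallel gripper is mounted at the origin on the work surface. World frame = base frame: x ahead of the robot, y to its left, z up, the work surface at z = 0. Lengths are in m, angles in degrees, forces in N, time in s.
With the tool pointing down it reaches from about 0.4 to 0.825 m from the base axis. Payload 7 kg.
Tool frame: the origin (TCP) lies at the very end of the fingers, on their centre line; the grasp point (between the pads) lies 19 mm behind it (r.hold_point_z is the distance from the TCP to the grasp point, in m); x points along the fingers, y is the direction in which the jaws open and shut, and the axes are right-handed (so a half turn about x gives the same grasp; the last joint's range is limited). The gripper opens to 88 mm and grips with 3 to 60 N. Pads are 19 mm wide; open, the fingers measure 130 mm over their backs; the gripper's body (78 mm by 193 mm) begins 47 mm behind the grasp point.
Start: joints at [93.455, 20.546, 0.682, 0, -70.136, -16.507], TCP at [0.152, 0.658, 0.227] pointing down, gripper open.
Joint ranges: [-176.03, 176.03], [-82.01, 121.73], [-58.28, 71.71], [-173.87, 95.51], [-174.79, -0.11], [-173.66, 173.66]. Speed limits (degrees/s): [136.94, 136.94, 172.46, 180, 180, 180].

## Interface

Orientations are given as [roll, pitch, yaw] about the fixed x, y, z axes, in that order (R = Rz(yaw) Ry(pitch) Rx(roll)).
In Python, from plant import r gives the robot as it stands. The module is installed in compiled form; this text tells all that it offers.
- The arm moves only by the shell command python3 -m creep 'ROWS' [FORCE]. ROWS is JSON, a list of rows, each a list of 7 numbers: the turn, a rotation vector about the tool's x, y, z in rad, then the shift along the tool's x, y, z in cm, then the opening in per cent of the stroke, from 0 (shut) to 100 (fully open). In form: [[rx, ry, rz, x, y, z, fingers], ...]. A call has 1 to 8 rows; each row shifts and turns the commanded pose from where the row before left it, along the tool's axes as they then stand; what a row does not reach is not made up. A row lasts 1/10 s, in which the tool goes at most 50 mm and 8.59 degrees, less where a joint would pass 70% of its speed; a pose out of reach is approached as far as the arm can. A call is refused whole if a number of a shift passes 5 or a number of a turn 0.15, either way. A call with a gripper value outside its range is refused whole. The fingers move at their own pace and stop on an object; FORCE is the grip in N (left out, the last holds). Time passes only in rows, so rows that do not move let the fingers close. It gives the time, the measured TCP pose, the force and the opening at its end, in the units of the state.
- r.get_state(): the state, without advancing time (a new reading comes with each control period).
- r.capture(name): name is "scene" or "top"; returns (picture, depth): 420x560x3 uint8, blue, green, red; 420x560 float32, m along the optical axis (not along the pixel's ray), 0 where there is no reading.
- r.camera_info(name): a dict with "fovy" (degrees; the focal length in pixels is half the picture's height over the tangent of half this angle, whatever the lens; pixels are square), "cx", "cy" (the principal point, pixels), "dist_coeffs" ([k1, k2, p1, p2, k3] as OpenCV has them; the pictures are not rectified), "camera_from_world" (4x4, takes a point from world to camera coordinates). Camera axes: x right, y down, z forward; pixel columns grow to the right and rows downward; lengths in m; the calibration is good to about 2 mm. A picture is of the moment at which its call begins. camera_info takes no time and is no camera call.
- r.close_job(): hands the job in, once; it reports no verdict.
Trained networks look in the newest picture that a camera, given by its name, has taken for a name from the list of things; names that differ only in an ending like _2 or _b are one class to them, and where a whole thing is asked for, a point or a joint stands for the part that bears it (a point fixed in the world has none). Each returns a list of dicts, best first, with "score" (0 to 1); they miss things now and then, are a little off and sometimes report something else, mostly with a low value. They report only what shows in the picture. A call takes as long as a camera call.
- r.look_for(query, camera): "rect" ([left, top, right, bottom] in pixels, round what is visible of it).
- r.masks_of(query, camera): "pixels" (420x560 bool, what is visible of it) and "rect" ([left, top, right, bottom] in pixels, round what is visible of it).
The state is a dict: "time_s": time; "joints": joint angles; "qd": joint speeds; "joint_torque": joint torques, N m; "tcp_pos": TCP position; "eef_rot": TCP orientation; "contact_force": force on the tool from outside, world axes, zero at the start; "moment": the same for the moment, N m; "gripper_width": finger opening in m.
Only numpy, scipy, OpenCV 4.12 (cv2) and the standard library are available. Lean on these libraries where they do the work, as an engineer would, in place of code of your own. Each camera call takes 0.05 s, during which the arm holds its last target. There are 200 camera calls.

## Working session

There is one attempt and no reset: what is moved stays moved. The work goes in short steps, Python scripts to look and compute and a shell command to move; the robot and the scene stay as the last step left them, time stands still between calls to the robot, and variables do not carry over. Pictures are saved under pics/ and viewed, about 8 in all and at most 12, crops included, and the job is handed in when it is done.

```bash
mkdir -p pics; cat > h.py <<'E'
import numpy as np, cv2
from plant import r
def cam(n):
    i=r.camera_info(n); f=210/np.tan(np.radians(i["fovy"])/2)
    return np.array([[f,0,i["cx"]],[0,f,i["cy"]],[0,0,1.]]),np.array(i["dist_coeffs"],float),np.array(i["camera_from_world"])
def onz(n,px,z):
    "pixels -> world points on plane z"
    K,d,T=cam(n); u=cv2.undistortPoints(np.array(px,float).reshape(-1,1,2),K,d)[:,0]
    R,t=T[:3,:3],T[:3,3]; c=-R.T@t; v=np.c_[u,np.ones(len(u))]@R
    return c+v*((z-c[2])/v[:,2])[:,None]
def proj(n,P):
    K,d,T=cam(n); P=np.array(P,float).reshape(-1,3)
    return cv2.projectPoints(P,cv2.Rodrigues(T[:3,:3])[0],T[:3,3],K,d)[0][:,0]
def cloud(n,depth,mask):
    K,d,T=cam(n); v,u=np.nonzero(mask&(depth>0)); z=depth[v,u]
    q=cv2.undistortPoints(np.c_[u,v].astype(float).reshape(-1,1,2),K,d)[:,0]
    p=np.c_[q*z[:,None],z]; return (p-T[:3,3])@T[:3,:3]
E
python3 - <<'E'
from h import *
for n in("scene","top"):
    im,d=r.capture(n); cv2.imwrite(f"pics/{n}0.png",im); np.save(f"{n}0.npy",d)
    T=cam(n)[2]; print(n,(-T[:3,:3].T@T[:3,3]).round(3),T[:3,:3].round(2).tolist())
    for q in("rack","post_top","vent_mid","lock_a","restrictor","flap","corner_a"):
        print(q,[(np.round(x["rect"]).tolist(),round(x["score"],2)) for x in r.look_for(q,n)[:3]])
s=r.get_state();print(s)
E
```

```text
scene [1.156 0.382 0.879] [[-0.5, 0.87, -0.02], [0.67, 0.37, -0.65], [-0.56, -0.34, -0.76]]
rack [([211.0, 221.0, 476.0, 366.0], 0.89)]
post_top [([214.0, 222.0, 479.0, 365.0], 0.57)]
vent_mid [([216.0, 178.0, 301.0, 215.0], 0.62)]
lock_a [([356.0, 182.0, 374.0, 205.0], 0.72), ([210.0, 140.0, 219.0, 159.0], 0.72)]
restrictor [([178.0, 216.0, 203.0, 253.0], 0.84), ([218.0, 181.0, 304.0, 218.0], 0.74)]
flap [([386.0, 195.0, 424.0, 265.0], 0.69), ([213.0, 222.0, 481.0, 371.0], 0.42)]
corner_a [([211.0, 219.0, 478.0, 366.0], 0.47), ([355.0, 180.0, 374.0, 206.0], 0.43), ([163.0, 187.0, 181.0, 201.0], 0.42)]
top [0.401 0.032 1.326] [[0.01, -1.0, 0.02], [-0.99, -0.01, -0.13], [0.13, -0.02, -0.99]]
rack [([73.0, 115.0, 329.0, 207.0], 0.57)]
post_top [([76.0, 115.0, 324.0, 212.0], 0.65), ([270.0, 221.0, 370.0, 238.0], 0.55)]
vent_mid [([272.0, 222.0, 368.0, 237.0], 0.83)]
lock_a [([216.0, 274.0, 225.0, 312.0], 0.57)]
restrictor [([348.0, 136.0, 365.0, 182.0], 0.6)]
flap [([155.0, 223.0, 179.0, 312.0], 0.72)]
corner_a [([401.0, 179.0, 415.0, 194.0], 0.69), ([204.0, 208.0, 219.0, 232.0], 0.48)]
{'time_s': 0.8, 'joints': array([ 9.34558253e+01,  2.05437553e+01,  6.81155739e-01, -6.36452820e-04,
       -7.01362316e+01, -1.65064296e+01]), 'qd': array([-0.03371565,  0.01366686, -0.04924671,  0.02297707,  0.04283722,
       -0.09442583]), 'joint_torque': array([ 6.60124042e-04, -5.82273710e+01,  2.93299663e+01,  7.00215653e+00,
        1.26479592e-02, -2.08075340e-05]), 'tcp_pos': array([0.1524382 , 0.65752699, 0.22658255]), 'eef_rot': array([-46.37472945,  89.99868683, 120.57445002]), 'contact_force': array([-0.71041208, -0.5732941 , -1.27556024]), 'moment': array([-0.05213299, -0.01332262,  0.07390989]), 'gripper_width': 0.0878644103719752}
```

```bash
python3 - <<'E'
import cv2
a=cv2.imread("pics/top0.png")[90:330,60:440]; b=cv2.imread("pics/scene0.png")[120:380,150:500]
cv2.imwrite("pics/t1.png",cv2.resize(a,(798,504),interpolation=2));cv2.imwrite("pics/s1.png",cv2.resize(b,(770,572),interpolation=2))
E
```

```text
(no output)
```

View pics/t1.png

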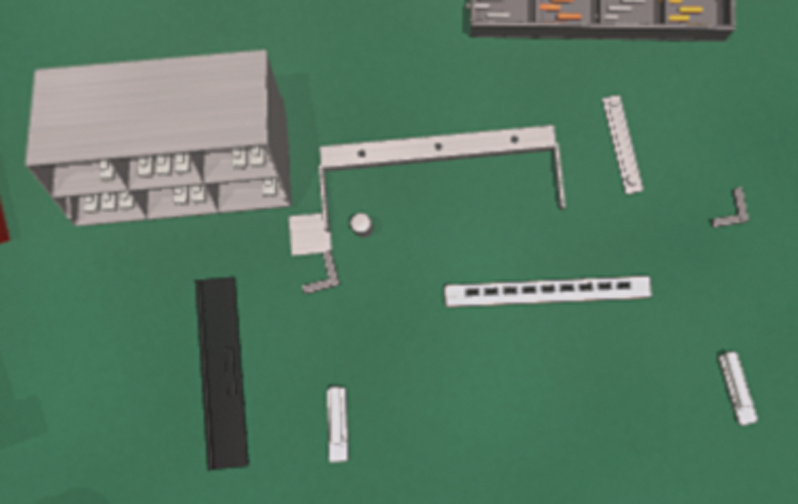

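View pics/s1.png

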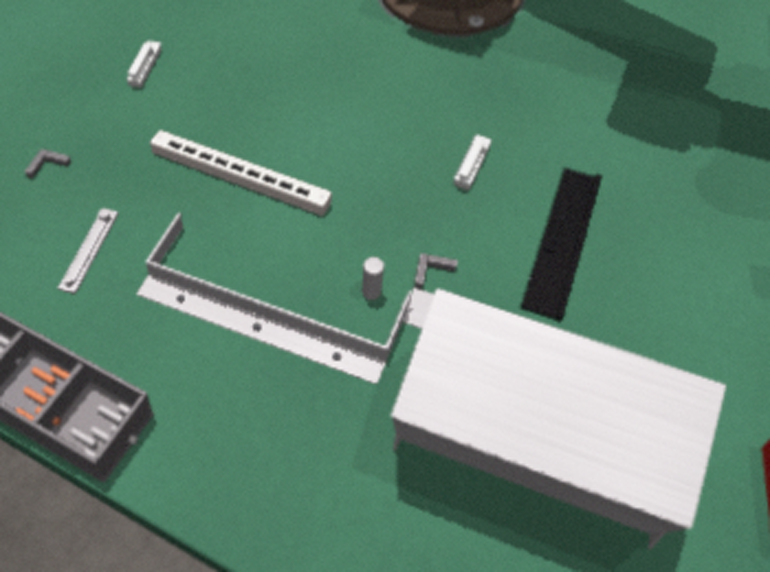

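```bash
python3 - <<'E'
from h import *
for n,post in(("top",(231.9,195.5)),("scene",(320,240.5))):
    print(n,"post",onz(n,[post],.055).round(4))
    im,_=r.capture(n); d=np.load(n+"0.npy")
    m=r.masks_of("vent_mid",n)[0]["pixels"]
    p=cloud(n,d,m); p=p[(p[:,2]>.017)&(p[:,2]<.03)]; print(len(p),"z",np.median(p[:,2]))
    q=onz(n,np.argwhere(m)[:,::-1],.022)[:,:2]
    for a in(p[:,:2].astype(np.float32),q.astype(np.float32)):
        c,s,an=cv2.minAreaRect(a); print("vent",np.round(c,4),np.round(s,3),round(an,2))
    # wall tops
    p=cloud(n,d,np.ones_like(m)); k=(p[:,2]>.02)&(p[:,2]<.034)&(p[:,0]>.5)&(p[:,0]<.85)&(p[:,1]>-.3)&(p[:,1]<.2)
    print("wall pts",k.sum()); np.save(n+"w.npy",p[k])
for n,pts in(("top",dict(bl=(325,166),br=(553,148),rf=(563,207),lf=(326,228))),("scene",dict(bl=(388,347),br=(150,262),rf=(181,215),lf=(411,292)))):
    s,o=(2.1,(60,90)) if n=="top" else (2.2,(150,120))
    for k,v in pts.items(): print(n,k,onz(n,[np.array(v)/s+o],.028).round(4)[0,:2])
E
```

```text
top post [[0.5966 0.1538 0.055 ]]Traceback (most recent call last):
  File "<stdin>", line 5, in <module>
IndexError: list index out of range
```

```bash
cat > meas.py <<'E'
from h import *
def vent(n,show=True):
    "vent pose from bright pixels: centre, left end, right end (z=.022 plane)"
    im,d=r.capture(n); m=None
    for q in("vent_mid","vent_left","vent_right"):
        l=r.masks_of(q,n)
        if l and l[0]["score"]>.3: m=l[0]["pixels"]; break
    if m is None: print(n,"no mask"); return im,d
    q=onz(n,np.argwhere(m)[:,::-1],.02)[:,:2].astype(np.float32)
    c,s,a=cv2.minAreaRect(q); b=cv2.boxPoints((c,s,a)); e=[b[1]-b[0],b[2]-b[1]]; e=max(e,key=np.linalg.norm); e=e/np.linalg.norm(e); e*=np.sign(e[1])
    c=np.array(c); print(n,l[0]["score"],"c",c.round(4),"size",np.round(s,3),"yaw",np.degrees(np.arctan2(-e[0],e[1])).round(2),"L",(c+.13*e).round(4),"R",(c-.13*e).round(4))
    return im,d
E
python3 - <<'E'
from meas import *
print("post",onz("scene",[(320,240.5)],.055).round(4))
for n in("top","scene"):
    im,d=vent(n)
for n,pts in(("top",dict(bl=(325,166),br=(553,148),rf=(563,207),lf=(326,228))),("scene",dict(bl=(388,347),br=(150,262),rf=(181,215),lf=(411,292)))):
    s,o=(2.1,(60,90)) if n=="top" else (2.2,(150,120))
    for k,v in pts.items(): print(n,k,onz(n,[np.array(v)/s+o],.028).round(4)[0,:2])
E
```

```text
post [[0.597  0.1557 0.055 ]]
top 0.96 c [ 0.5163 -0.0808] size [0.027 0.259] yaw 3.35 L [0.5087 0.049 ] R [ 0.5239 -0.2105]
scene 0.56 c [ 0.5242 -0.0814] size [0.046 0.27 ] yaw 2.19 L [0.5193 0.0485] R [ 0.5292 -0.2113]
top bl [0.6717 0.2039]
top br [ 0.6996 -0.0871]
top rf [ 0.6231 -0.1   ]
top lf [0.5919 0.2003]
scene bl [0.6712 0.2112]
scene br [ 0.7044 -0.0872]
scene rf [ 0.6263 -0.0957]
scene lf [0.5924 0.2026]
```

```bash
cat > go.py <<'E'
from h import *
from scipy.spatial.transform import Rotation as Ro
O=np.array([.6078,.0510]); YAW=5.8
A=Ro.from_euler("z",YAW,degrees=True).as_matrix()[:2,:2]
def torack(p): return (np.asarray(p)[...,:2]-O)@A
def toworld(p): return np.asarray(p)@A.T+O
def plan(*tg):
    "targets (X,Y rack m, z m, jaw angle deg: jaw axis vs rack y): turn about tool x, then shift in tool axes (cm)"
    s=r.get_state(); p=s["tcp_pos"]; R=Ro.from_euler("xyz",s["eef_rot"],degrees=True).as_matrix()
    j=R[:,1]; print("now rack",torack(p).round(4),"z",p[2].round(4),"jaw",round(np.degrees(np.arctan2(-j[0],j[1]))-YAW,1),"w",s["gripper_width"].round(3),"F",s["contact_force"].round(1),"t",s["time_s"],"down",R[:,0].round(3))
    for X,Y,z,a in tg:
        j=R[:,1]; d=np.radians(a+YAW)-np.arctan2(-j[0],j[1]); d=(d+np.pi/2)%np.pi-np.pi/2
        R=R@Ro.from_rotvec([-d,0,0]).as_matrix()
        t=np.r_[toworld([X,Y]),z]; print("turn rx",round(-d,3),"shift",((t-p)@R*100).round(2)); p=t
E
python3 - <<'E'
from go import *
for k,v in dict(lock_a=(220.5,293),restr=(356,159),cornerb=(408,186.5),corner_a=(213,223),lock_b=(411,275),lb_tip=(402,257),holesR=(60+288/2.1,90+205/2.1)).items(): print(k,torack(onz("top",[v],.02))[0].round(3))
plan((-.135,-.035,.10,-2.5),(-.135,-.035,.006,-2.5))
E
```

```text
lock_a [-0.249  0.155]
restr [ 0.076 -0.236]
cornerb [-0.012 -0.368]
corner_a [-0.064  0.162]
lock_b [-0.248 -0.348]
lb_tip [-0.199 -0.33 ]
holesR [0.034 0.197]Traceback (most recent call last):
  File "<stdin>", line 3, in <module>
  File "go.py", line 10, in plan
    j=R[:,1]; print("now rack",torack(p).round(4),"z",p[2].round(4),"jaw",round(np.degrees(np.arctan2(-j[0],j[1]))-YAW,1),"w",s["gripper_width"].round(3),"F",s["contact_force"].round(1),"t",s["time_s"],"down",R[:,0].round(3))
                                                                                                                              ^^^^^^^^^^^^^^^^^^^^^^^^
AttributeError: 'float' object has no attribute 'round'
```

```bash
sed -i 's/s\["gripper_width"\].round(3)/round(float(s["gripper_width"]),3)/' go.py
python3 - <<'E'
from go import *
plan((-.145,-.025,.10,-2.5),(-.145,-.025,.006,-2.5))
E
```

```text
now rack [-0.3917  0.6494] z 0.2266 jaw 161.1 w 0.088 F [-0.1  0.3 -0.5] t 1.1 down [ 0.  0. -1.]
turn rx -0.285 shift [ 12.66  66.31 -27.59]
turn rx 0.0 shift [9.4 0.  0. ]
```

```bash
python3 -m creep '[[-0.145,0,0,0,0,0,0],[-0.14,0,0,0,0,0,0],[0,0,0,0,3,-3,0],[0,0,0,0,4,-3,0],[0,0,0,0,4,-3,0],[0,0,0,0,4,-3,0],[0,0,0,0,4,-3,0],[0,0,0,0,4,-3,0]]' 20
python3 -m creep '[[0,0,0,0,4.5,-2,0],[0,0,0,0,4.5,-2,0],[0,0,0,0,4.5,-2,0],[0,0,0,0,4.5,-2,0],[0,0,0,0,4.5,-1,0],[0,0,0,0,4.5,0,0],[0,0,0,0,4,0,0],[0,0,0,0,3,0,0]]'
python3 - <<'E'
from go import *
plan((-.145,-.025,.10,-2.5),(-.145,-.025,.006,-2.5))
E
```

```text
time_s: 1.9
tcp_pos: [0.3463, 0.4366, 0.2269]
eef_rot: [-120.9, 90.0, 62.4]
contact_force: [0.6, 0.5, 0.3]
gripper_width: 0.0296
time_s: 2.7
tcp_pos: [0.4543, 0.1017, 0.2269]
eef_rot: [-148.4, 90.0, 34.8]
contact_force: [0.9, -0.1, -0.3]
gripper_width: 0.0005
now rack [-0.1475  0.0659] z 0.2269 jaw -182.6 w 0.0 F [ 0.9 -0.1 -0.3] t 2.7 down [ 0.  0. -1.]
turn rx -0.001 shift [12.68  9.08 -0.65]
turn rx -0.0 shift [9.4 0.  0. ]
```

```bash
python3 -m creep '[[0,0,0,1,3,0,0],[0,0,0,3,3,-0.2,0],[0,0,0,4,3,0,0],[0,0,0,4,0,0,0],[0,0,0,4,0,0,0],[0,0,0,4,0,0,0],[0,0,0,2,0,0,0],[0,0,0,0,0,0,0]]'
python3 - <<'E'
from go import *
plan((-.07,-.025,.006,-12.5))
E
```

```text
time_s: 3.5
tcp_pos: [0.4598, 0.0132, 0.0042]
eef_rot: [21.1, 89.7, -155.6]
contact_force: [-0.2, -0.8, 0.6]
gripper_width: 0.0006
now rack [-0.151  -0.0226] z 0.0042 jaw -182.5 w 0.001 F [-0.2 -0.8  0.6] t 3.5 down [-0.005 -0.002 -1.   ]
turn rx 0.174 shift [-0.22 -1.52 -7.96]
```

```bash
python3 -m creep '[[0,0,0,-0.4,0,-1.5,0],[0,0,0,0,0,-1.3,0],[0.05,0,0,0,0,-0.9,0],[0.055,0,0,0,0,-0.9,0],[0.055,0,0,0,0,-0.9,0],[0.055,0,0,0,0,-0.9,0],[0.055,0,0,0,0,-0.9,0],[0,0,0,0,0,0,0]]'
cat >> meas.py <<'E'
from go import *
def vr(n):
    import io
    im,d=r.capture(n); m=None
    for q in("vent_mid","vent_left","vent_right"):
        l=r.masks_of(q,n)
        if l and l[0]["score"]>.3: m=l[0]["pixels"]; break
    if m is None: print("no mask"); return
    q=torack(onz(n,np.argwhere(m)[:,::-1],.02)).astype(np.float32)
    (c,s,a)=cv2.minAreaRect(q); b=cv2.boxPoints((c,s,a)); e=max([b[1]-b[0],b[2]-b[1]],key=np.linalg.norm); e=e/np.linalg.norm(e); e*=np.sign(e[1]); c=np.array(c)
    print("RACK",n,round(l[0]["score"],2),"c",c.round(4),"size",np.round(s,3),"ang",np.degrees(np.arctan2(-e[0],e[1])).round(1),"L",(c+.13*e).round(4),"R",(c-.13*e).round(4))
E
cat > now.py <<'E'
from meas import *
vr("top"); vr("scene"); plan()
E
python3 now.py
```

```text
time_s: 4.3
tcp_pos: [0.5366, 0.0139, 0.0118]
eef_rot: [-151.9, 89.8, 15.8]
contact_force: [-0.1, -0.0, -0.3]
gripper_width: 0.0005
RACK top 0.95 c [-0.0968 -0.172 ] size [0.171 0.028] ang -18.1 L [-0.0563 -0.0485] R [-0.1373 -0.2956]
RACK scene 0.73 c [-0.076  -0.1303] size [0.273 0.042] ang -18.8 L [-0.0341 -0.0072] R [-0.1179 -0.2533]
now rack [-0.0768 -0.0297] z 0.011 jaw 162.1 w 0.0 F [-0.3 -0.1  0.9] t 4.5 down [ 0.001  0.    -1.   ]
```

```bash
python3 -m creep '[[0.04,0,0,0,0,-0.9,0],[0.04,0,0,0,0,-0.9,0],[0.04,0,0,0,0,-0.9,0],[0,0,0,0,0,-0.3,0],[0,0,0,0,0,0,0],[0,0,0,0,0,2,0],[0,0,0,0,0,2,0]]'
python3 now.py
```

```text
time_s: 5.2
tcp_pos: [0.5252, 0.0187, 0.0102]
eef_rot: [43.9, 90.0, -155.2]
contact_force: [-0.4, -0.8, -0.0]
gripper_width: 0.0004
RACK top 0.63 c [-0.0911 -0.1764] size [0.172 0.03 ] ang -27.8 L [-0.0306 -0.0613] R [-0.1517 -0.2914]
RACK scene 0.57 c [-0.0662 -0.1367] size [0.269 0.033] ang -27.0 L [-0.0072 -0.0208] R [-0.1251 -0.2526]
now rack [-0.0848 -0.0235] z 0.0108 jaw 155.2 w 0.0 F [ 1.  -0.6  0.1] t 5.4 down [ 0.001  0.    -1.   ]
```

```bash
python3 - <<'E'
from go import *
plan((-.0848,-.0235,.06,-27.2),(-.152,-.292,.06,-27.2),(-.152,-.292,.010,-27.2))
E
```

```text
now rack [-0.0848 -0.0235] z 0.0108 jaw 155.2 w 0.0 F [ 1.  -0.6  0.1] t 5.4 down [ 0.001  0.    -1.   ]
turn rx 0.042 shift [-4.92  0.   -0.  ]
turn rx 0.0 shift [-0.   26.95 -6.3 ]
turn rx 0.0 shift [5. 0. 0.]
```

```bash
python3 -m creep '[[0.042,0,0,-3,0,0,0],[0,0,0,-2.5,1,0,0],[0,0,0,0,3.95,-1,0],[0,0,0,0,4,-1,0],[0,0,0,0,4,-1,0],[0,0,0,0,4,-1,0],[0,0,0,0,4,-1,0],[0,0,0,0,4,-1,0]]'
python3 -m creep '[[0,0,0,0,2,-0.3,0],[0,0,0,0,0,0,0]]'
python3 - <<'E'
from meas import *
plan((-.152,-.292,.010,-27.2)); vr("top"); vr("scene")
E
```

```text
time_s: 6.2
tcp_pos: [0.4905, -0.2373, 0.0658]
eef_rot: [-177.6, 89.9, -19.0]
contact_force: [0.5, 0.5, -0.0]
gripper_width: 0.0008
time_s: 6.4
tcp_pos: [0.4853, -0.2578, 0.0654]
eef_rot: [100.5, 90.0, -101.2]
contact_force: [0.3, -0.2, -0.7]
gripper_width: 0.0005
now rack [-0.153  -0.2948] z 0.0654 jaw 152.5 w 0.001 F [ 0.3 -0.2 -0.7] t 6.4 down [-0. -0. -1.]
turn rx -0.005 shift [ 5.54 -0.3   0.04]
RACK top 0.53 c [-0.0202 -0.0401] size [0.043 0.031] ang -23.6 L [0.0319 0.079 ] R [-0.0723 -0.1592]
RACK scene 0.83 c [-0.065  -0.1354] size [0.273 0.036] ang -27.0 L [-0.0059 -0.0196] R [-0.1241 -0.2512]
```

```bash
python3 -m creep '[[0,0,0,2.5,0,0,0],[0,0,0,3,0,0,0],[0,0,0,0,0,0,0],[0,0,0,0,-1.8,0,0],[0,0,0,0,-1.2,0,0],[0,0,0,0,-1.2,0,0],[0,0,0,0,-1.2,0,0],[0,0,0,0,-1.2,0,0]]'
python3 -m creep '[[0,0,0,0,-1.2,0,0],[0,0,0,0,-1.2,0,0],[0,0,0,0,-1,0,0],[0,0,0,0,0,0,0]]'
python3 now.py
```

```text
time_s: 7.4
tcp_pos: [0.5105, -0.1926, 0.0113]
eef_rot: [-174.0, 89.9, -15.4]
contact_force: [-1.7, -1.2, 1.0]
gripper_width: 0.0006
time_s: 7.8
tcp_pos: [0.523, -0.1606, 0.0105]
eef_rot: [-138.3, 90.0, 20.3]
contact_force: [-0.2, -0.6, 0.7]
gripper_width: 0.0005
RACK top 0.41 c [0.0226 0.0279] size [0.03  0.014] ang -5.0 L [0.0339 0.1574] R [ 0.0113 -0.1016]
RACK scene 0.96 c [-0.0288 -0.0677] size [0.263 0.04 ] ang -27.9 L [0.032  0.0472] R [-0.0896 -0.1826]
now rack [-0.1068 -0.2033] z 0.0104 jaw 152.7 w 0.0 F [-0.2 -0.4  0.2] t 8.05 down [-0.  0. -1.]
```

```bash
python3 -m creep '[[0,0,0,0,-1.2,0,0],[0,0,0,0,-1.2,0,0],[0,0,0,0,-1.2,0,0],[0,0,0,0,-1.2,0,0],[0,0,0,0,-1.2,0,0],[0,0,0,0,-1.2,0,0],[0,0,0,0,0,0,0],[0,0,0,0,0,0,0]]'
python3 now.py; python3 - <<'E'
from meas import *
im,_=r.capture("scene"); cv2.imwrite("pics/s2.png",cv2.resize(im[120:380,150:500],(770,572)))
E
```

```text
time_s: 8.85
tcp_pos: [0.5488, -0.0943, 0.0106]
eef_rot: [-136.9, 90.0, 21.7]
contact_force: [-1.7, -0.0, -0.8]
gripper_width: 0.0002
RACK top 0.8 c [0.0401 0.0812] size [0.066 0.028] ang -28.5 L [0.1021 0.1955] R [-0.0218 -0.0331]
RACK scene 0.56 c [ 0.0027 -0.0011] size [0.257 0.033] ang -28.0 L [0.0636 0.1137] R [-0.0583 -0.1159]
now rack [-0.0739 -0.1395] z 0.0106 jaw 152.7 w 0.0 F [-0.1 -0.3  0.6] t 9.1 down [-0.  0. -1.]
```

View pics/s2.png

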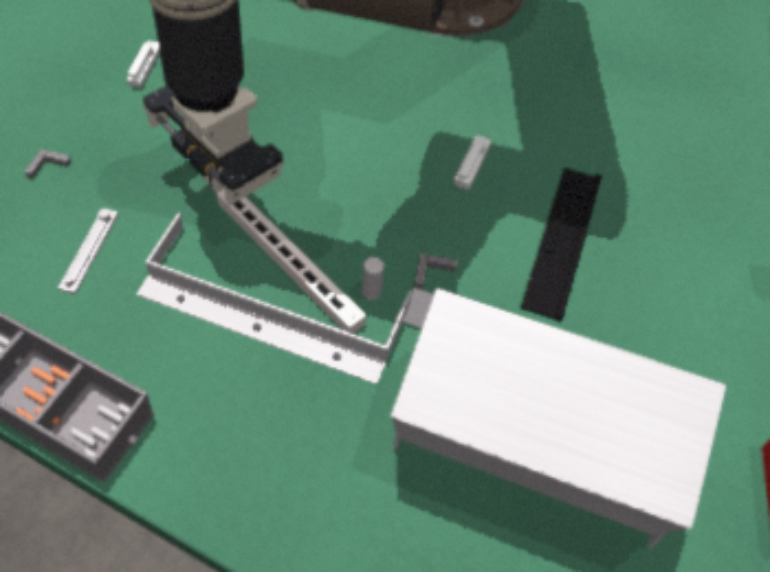

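```bash
python3 -m creep '[[0,0,0,0,-0.6,0,0],[0,0,0,0,-0.6,0,0],[0,0,0,0,0,0,0],[0,0,0,0,1.5,0,0],[0,0,0,0,0,2,0],[0,0,0,0,0,2,0],[0,0,0,0,-3,0,0],[0,0,0,0,-3.5,0,0]]'
python3 now.py
```

```text
time_s: 9.95
tcp_pos: [0.5332, -0.0231, 0.0108]
eef_rot: [20.5, 90.0, 178.9]
contact_force: [1.5, -0.7, 0.4]
gripper_width: 0.0005
RACK top 0.84 c [0.0339 0.066 ] size [0.121 0.029] ang -27.0 L [0.0929 0.1818] R [-0.0252 -0.0498]
RACK scene 0.78 c [0.0055 0.0016] size [0.27  0.038] ang -27.4 L [0.0653 0.1171] R [-0.0543 -0.1138]
now rack [-0.0808 -0.0655] z 0.0105 jaw 152.8 w 0.0 F [ 0.2  0.7 -0.6] t 10.15 down [-0.  0. -1.]
```

```bash
python3 -m creep '[[0,0,0,0,0,-1.5,0],[-0.05,0,0,0,0,-1,0],[-0.05,0,0,0,0,-1,0],[-0.05,0,0,0,0,-1,0],[-0.05,0,0,0,0,-1,0],[-0.05,0,0,0,0,-1,0],[0,0,0,0,0,0,0]]'
python3 now.py
```

```text
time_s: 10.85
tcp_pos: [0.5962, -0.0429, 0.0103]
eef_rot: [40.3, 90.0, -146.8]
contact_force: [-0.2, -0.7, 0.1]
gripper_width: 0.0007
no mask
RACK scene 0.95 c [ 0.0285 -0.0014] size [0.266 0.037] ang -12.5 L [0.0566 0.1255] R [ 0.0004 -0.1284]
now rack [-0.0216 -0.091 ] z 0.0106 jaw 167.0 w 0.0 F [0.3 0.2 0.2] t 11.15 down [-0.  0. -1.]
```

```bash
python3 -m creep '[[-0.05,0,0,0,0,-1,0],[-0.05,0,0,0,0,-1,0],[-0.05,0,0,0,0,-1,0],[-0.05,0,0,0,0,-1,0],[-0.02,0,0,0,0,-0.8,0],[0,0,0,0,0,0,0]]'
python3 now.py
```

```text
time_s: 11.75
tcp_pos: [0.6447, -0.0428, 0.0105]
eef_rot: [177.2, 90.0, 2.6]
contact_force: [-0.7, 0.2, 0.6]
gripper_width: 0.0007
no mask
RACK scene 0.78 c [0.052  0.0007] size [0.044 0.262] ang 1.2 L [0.0492 0.1307] R [ 0.0548 -0.1293]
now rack [ 0.0261 -0.097 ] z 0.0107 jaw -180.4 w 0.0 F [-0.5 -0.4  0.7] t 12.05 down [ 0.  0. -1.]
```

```bash
python3 -m creep '[[0,0,0,0,0,1.5,0],[0,0,0,0,0,1.5,0],[0,0,0,0,-3,0,0],[0,0,0,0,-3.5,0,50],[0,0,0,0,-3.2,0,100],[0,0,0,0,0,0,100],[0,0,0,0,0,0,100],[0,0,0,0,0,0,100]]'
python3 - <<'E'
from meas import *
plan((.0445,0,.0107,0)); vr("scene")
im,_=r.capture("scene"); cv2.imwrite("pics/s3.png",cv2.resize(im[180:330,190:390],(800,600)))
E
```

```text
time_s: 12.85
tcp_pos: [0.6046, 0.0503, 0.0106]
eef_rot: [15.8, 90.0, -158.8]
contact_force: [-0.3, -0.5, -0.3]
gripper_width: 0.0352
now rack [-0.0032 -0.0003] z 0.0106 jaw -180.4 w 0.035 F [-0.3 -0.5 -0.3] t 12.85 down [-0. -0. -1.]
turn rx -0.006 shift [-0.01 -0.03 -4.77]
RACK scene 0.94 c [0.0518 0.0013] size [0.037 0.261] ang 1.8 L [0.0477 0.1312] R [ 0.056  -0.1287]
```

View pics/s3.png

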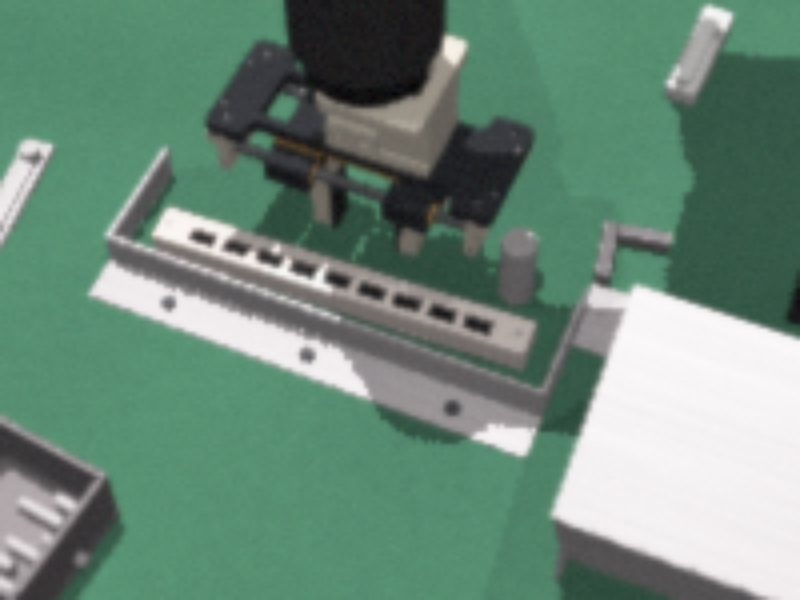

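The picture shows the vent in the bay behind the post (left end at about 530,340, right end at 165,225), still slightly off the back wall, with the fingers opening in the mouth.

```bash
python3 -m creep '[[0,0,0,0,0,0,100],[0,0,0,0,0,0,100],[0,0,0,0,0,-1,100],[0,0,0,0,0,-1,100],[0,0,0,0,0,-0.8,100],[0,0,0,0,0,-0.8,100],[0,0,0,0,0,-0.5,100],[0,0,0,0,0,0,100]]'
python3 now.py
```

```text
time_s: 13.8
tcp_pos: [0.6464, 0.0548, 0.0103]
eef_rot: [176.9, 90.0, 2.3]
contact_force: [-0.1, 0.3, -0.0]
gripper_width: 0.0881
RACK top 0.67 c [ 0.077  -0.2363] size [0.129 0.024] ang -82.4 L [ 0.2058 -0.2191] R [-0.0519 -0.2536]
RACK scene 0.65 c [0.0625 0.0021] size [0.262 0.026] ang -0.4 L [0.0634 0.1321] R [ 0.0615 -0.1279]
now rack [ 0.0379 -0.0001] z 0.0106 jaw -180.3 w 0.088 F [-0.5 -0.1  0.9] t 14.05 down [ 0.  0. -1.]
```

Finish in small steps, watching the force.

```bash
python3 -m creep '[[0,0,0,0,0,-0.3,100],[0,0,0,0,0,-0.2,100],[0,0,0,0,0,0,100]]'
python3 -m creep '[[0,0,0,0,0,-0.1,100],[0,0,0,0,0,-0.1,100],[0,0,0,0,0,0,100]]'
```

```text
time_s: 14.35
tcp_pos: [0.6497, 0.0548, 0.0105]
eef_rot: [12.5, 89.9, -162.0]
contact_force: [-4.1, -0.5, 3.8]
gripper_width: 0.0876
time_s: 14.65
tcp_pos: [0.6498, 0.0547, 0.0104]
eef_rot: [7.8, 89.7, -166.8]
contact_force: [-10.4, -0.4, 8.2]
gripper_width: 0.0876
```

```bash
python3 -m creep '[[0,0,0,0,0,1,100],[0,0,0,0,0,2,100],[0,0,0,0,0,3,100],[0,0,0,-2,0,3,100],[0,0,0,-4,0,3,100],[0,0,0,-4,0,3,100],[0,0,0,-4,0,0,100],[0,0,0,0,0,0,100]]'
python3 -m creep '[[0,0,0,-4,0,0,100],[0,0,0,0,4,0,100],[0,0,0,0,4,0,100],[0,0,0,0,4,0,100],[0,0,0,0,4,0,100],[0,0,0,0,4,0,100],[0,0,0,0,0,0,100],[0,0,0,0,0,0,100]]'
python3 now.py; python3 - <<'E'
from meas import *
im,d=r.capture("scene"); c,_=r.capture("top"); cv2.imwrite("pics/s4.png",cv2.resize(im[180:330,190:390],(800,600))); cv2.imwrite("pics/t4.png",cv2.resize(c[90:330,60:440],(798,504)))
E
```

```text
time_s: 15.45
tcp_pos: [0.5065, 0.0423, 0.1569]
eef_rot: [-166.5, 89.3, 19.1]
contact_force: [-0.4, 0.1, -0.2]
gripper_width: 0.0879
time_s: 16.25
tcp_pos: [0.5224, -0.1589, 0.19]
eef_rot: [-168.0, 90.0, 17.3]
contact_force: [0.3, 0.4, 1.4]
gripper_width: 0.0873
RACK top 0.9 c [0.069  0.0012] size [0.024 0.256] ang 2.1 L [0.0642 0.1311] R [ 0.0738 -0.1287]
RACK scene 0.79 c [0.0634 0.002 ] size [0.025 0.262] ang 0.4 L [0.0625 0.132 ] R [ 0.0643 -0.128 ]
now rack [-0.1059 -0.1984] z 0.1906 jaw -180.3 w 0.088 F [ 0.5 -0.9  0.6] t 16.45 down [ 0.001  0.    -1.   ]
```

View pics/s4.png

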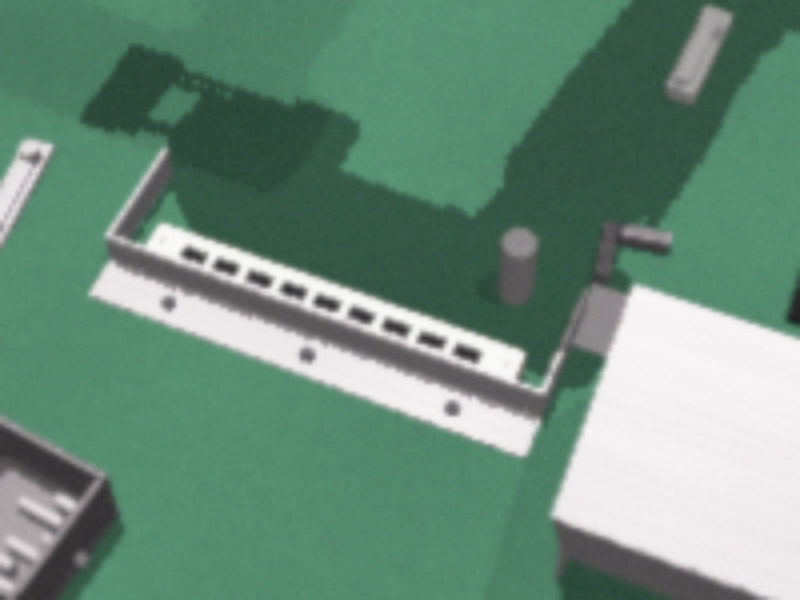

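View pics/t4.png

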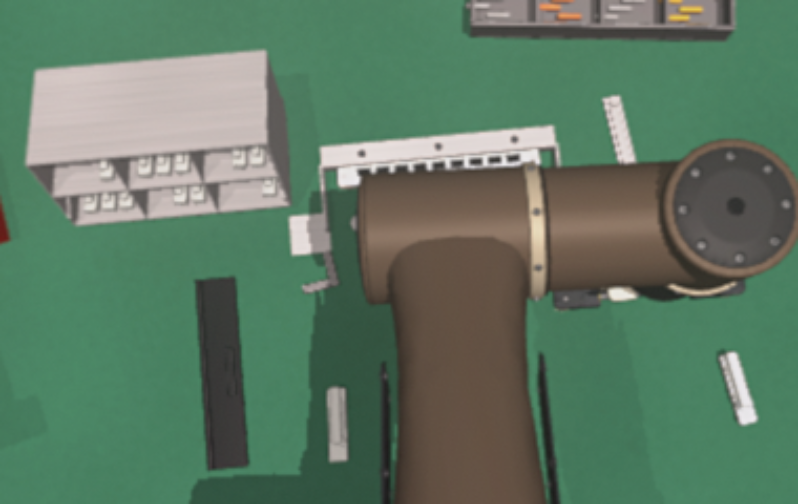

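The scene view shows the vent against the back wall over its whole length (ends at about 155,240 and 520,365). The top view shows the loose pieces at their starting pixels, with part of the restrictor hidden by the arm.

```bash
python3 -c "
from plant import r
print(r.close_job())"
```

```text
the job is handed in; nothing more can be done
None
```

The vent is in the bay along the back wall, and I handed the job in at about 16.5 s of the 70 s allowed. No verdict is reported, so this rests on my own checks.

**What I did:**
- I turned the vent about 25° by pushing its near face by the left end with the closed fingertips.
- I pushed it end-on until the left end was behind the post, at about x 57, y 114 mm in the rack's frame. The right end was still outside, at about x −65 mm.
- I swung the right end in, then pressed the vent square against the back wall with the open fingertips. I never gripped or lifted it.

**Last checks:**
- **Position:** both ends measure x of about 62–74 mm, within the required 54–84 mm. The left end is at y of about +131 mm and the right at about −128 mm, both between the side walls.
- **Contact:** a force of about 10 N against the back wall confirmed the vent was touching it, and the arm was then backed off clear of everything.
- **Loose pieces:** all that could be seen looked unmoved. The restrictor was partly and corner_b wholly hidden by the arm in the last top view, so I checked those only in part; the fingers never went near them.

**What disagreed:**
- The two cameras differed by up to about 1 cm and 2° on the final vent pose, because the arm hid part of it from above.
- While the vent was largely hidden, the top camera's vent mask was wrong or missing; I used the scene camera for those steps.

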